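# Roll the pin along the guides, out of the way

### The job

A rolling pin lies across two wooden thickness guides on the pastry mat, and dough is about to be turned out of the mixing bowl onto the mat. With fingertips on top of the pin, roll it along the guides to the end away from the bowl, and leave it at rest there, square across both guides, with its middle about 5 cm short of the guides' ends. Only push it along from on top: do not pinch it, lift it, shove it from the side or let it roll off the guides, and leave the other kitchen things where they are.

Things in the scene. Friction and masses are not known exactly. Their poses are not given: they have to be found in the camera images.
- pin: Loose one-piece wooden rolling pin, about 0.5 kg: straight barrel 60 mm thick, 230 mm long, a 60 mm handle at each end. Origin on its axis at mid length, 38 mm above the counter on the guides (barrel top at 68 mm). x runs along the pin; y and z turn as it rolls. Under a slow fingertip on top it rolls without slip, its axis moving half as far as the fingertip; let go at rest, it stays.
- guides: Two parallel wooden strips (22 mm wide, 8 mm thick, 360 mm long), fixed on a thin pastry mat of 260 by 420 mm. Origin at counter height, at the mat's centre, midway between the strips. y runs along the strips (roughly to the robot's left), x across them; strip centre lines at x = +80 and -80 mm, ends at y = +180 and -180 mm. The pin starts near the middle, roughly square.
- left_park (a point): Point midway between the strips, on the level of their top face (8 mm above the counter), 50 mm short of their left ends (guides' y = +130 mm). The pin is to lie over this point, parallel to the guides' x axis, when the bowl stands to the right.
- right_park (a point): The same point 50 mm short of the strips' right ends (guides' y = -130 mm), for when the bowl stands to the left.
- bowl: White mixing bowl, 230 mm across the rim and 100 mm high, standing beyond one end of the guides, on the left or on the right. Origin at the centre of its underside. To be left alone.
- grater: Steel box grater with black foot, collar and a bar handle on top, standing upright beyond the other end of the guides; foot 86 by 110 mm, 252 mm high. Origin at the centre of its underside. To be left alone.
- cutter: Round steel pastry cutter, a ring 72 mm across and 38 mm high, standing on the counter beside the mat, to the robot's right. Origin at the centre of its underside. To be left alone.
- brush: Pastry brush with a steel handle and red silicone head, 220 mm long, 18 mm high, lying on the counter along the far side of the mat. Its x axis runs along the handle towards the bristles; origin on the counter under the ferrule, near the middle. To be left alone.

How it is judged:
At the end, for the whole second after the job is handed in: The pin lies at rest on both guides at the end away from the bowl, its middle 50 mm short of the guides' ends to within 15 mm, within 30 mm of centred between them and square across them to within 0.12 rad (7 degrees) (((y of bowl in the frame of guides below 0 m and y of pin in the frame of guides between 0.115 and 0.145 m) or (y of bowl in the frame of guides above 0 m and y of pin in the frame of guides between -0.145 and -0.115 m)) and x of pin in the frame of guides between -0.03 and 0.03 m and angle between the x axis of pin and the x axis of guides, either way round below 0.12 rad and height (world z) of pin between 0.035 and 0.041 m and linear speed of pin below 0.006 m/s and angular speed of pin below 0.2 rad/s); the robot touches nothing.
It fails at once if the pin is lifted off the guides (8 mm or more) (height (world z) of pin above 0.046 m).
It fails at once if the pin rolls off the guides (height (world z) of pin below 0.034 m).
It fails at once if the pin is pinched or shoved by fingers that reach down beside it (fingertips lower than about 47 mm above the counter while touching it), instead of being pushed on top (contact force between the fingers and pin above 0.5 N and height (world z) of the grasp point below 0.066 m).
It fails at once if the bowl, grater, cutter or brush is moved by more than 20 mm (distance of any of bowl, grater, cutter, brush from where it was at the start of the episode above 0.02 m).
It also fails if it takes over 53 s, if anything falls off the work surface, if the arm or the gripper's body presses on something with over 40 N, if the wrist force passes 120 N, or if a joint passes its speed limit or range.

### The arm

A 6-joint arm with a two-finger parallel gripper is mounted at the origin on the work surface. World frame = base frame: x ahead of the robot, y to its left, z up, the work surface at z = 0. Lengths are in m, angles in rad, forces in N, time in s.
With the tool pointing down it reaches from about 0.4 to 0.825 m from the base axis. Payload 7 kg.
Tool frame: the origin (TCP) lies on the mounting face of the last link; the fingertips stand arm.tcp_to_tips ahead of it and the grasp point (between the pads) lies 159 mm ahead of it (arm.tcp_to_tips is the distance from the TCP to the fingertips, in m); z points along the fingers, y is the direction in which the jaws open and shut (so a half turn about z gives the same grasp; the last joint's range is limited). The gripper opens to 88 mm and grips with 3 to 60 N. Pads are 19 mm wide; open, the fingers measure 130 mm over their backs; the gripper's body (78 mm by 193 mm) begins 47 mm behind the grasp point.
Start: joints at [1.484, 0.359, 0.012, 0, -1.224, -0.288], TCP at [0.247, 0.628, 0.405] pointing down, gripper open.
Joint ranges: [-3.07, 3.07], [-1.43, 2.12], [-1.02, 1.25], [-3.03, 1.67], [-3.05, -0], [-3.03, 3.03]. Speed limits (rad/s): [2.39, 2.39, 3.01, 3.14, 3.14, 3.14].

### API

Orientations are given as [roll, pitch, yaw] about the fixed x, y, z axes, in that order (R = Rz(yaw) Ry(pitch) Rx(roll)).
In Python, from station import arm, cams, job_done, finder gives the robot as it stands.
- The arm moves only by the tool play_rows, never from a script. Its argument "targets" is a list that holds one entry, the list of rows, each a list of 4 numbers: the shift along the tool's x, y, z in m, then the turn about the tool's z in degrees. A call has 1 to 5 rows; each row is the pose to reach, as a shift and turn from the pose commanded when the call began, along the tool's axes at that moment; what a row does not reach only later rows make up. A row lasts 1/8 s, in which the tool goes at most 62.5 mm and 10.7 degrees, less where a joint would pass 70% of its speed; a pose out of reach is approached as far as the arm can. A call with a gripper value outside its range is refused whole. "grip" is the closure in counts, from 0 (fully open) to 255 (shut), set as the call begins (left out, the last holds). The fingers move at their own pace and stop on an object; "newtons" is the grip in N (left out, the last holds). Time passes only in rows, so rows that repeat a pose let the fingers close. It gives the time, the measured TCP pose, the force and the opening at its end, in the units of the state.
- arm.get_state(): the state, without advancing time (a new reading comes with each control period).
- cams.grab_frame(name): name is "side" or "top"; returns (picture, depth): 480x640x3 uint8, red, green, blue; 480x640 float32, m along the optical axis (not along the pixel's ray), 0 where there is no reading.
- cams.camera_params(name): a dict with "intrinsics" (3x3 intrinsics, pixels), "position" and "attitude" of the camera in the world. Camera axes: x right, y down, z forward; pixel columns grow to the right and rows downward; lengths in m; the calibration is good to about 2 mm. A picture is of the moment at which its call begins. camera_params takes no time and is no camera call.
- job_done(): hands the job in, once; it reports no verdict.
Trained networks look in the newest picture that a camera, given by its name, has taken for a name from the list of things; names that differ only in an ending like _2 or _b are one class to them, and where a whole thing is asked for, a point or a joint stands for the part that bears it (a point fixed in the world has none). Each returns a list of dicts, best first, with "score" (0 to 1); they miss things now and then, are a little off and sometimes report something else, mostly with a low value. They report only what shows in the picture. A call takes as long as a camera call.
- finder.find_in(camera, query): "xyz" ([x, y, z] in m, in world coordinates, good to about 4 mm: the middle of the surface that is visible of it).
- finder.masks_of(camera, query): "mask" (480x640 bool, what is visible of it).
The state is a dict: "t": time; "q": joint angles; "qd": joint speeds; "joint_efforts": joint torques, N m; "eef_pos": TCP position; "ee_rot": TCP orientation; "force": force on the tool from outside, world axes, zero at the start; "moment": the same for the moment, N m; "width": finger opening in m.
Only numpy, scipy, OpenCV 4.12 (cv2) and the standard library are available. Lean on these libraries where they do the work, as an engineer would, in place of code of your own. Each camera call takes 0.05 s, during which the arm holds its last target. There are 200 camera calls.

## Working session

There is one attempt and no reset: what is moved stays moved. The work goes in short steps, Python scripts to look and compute and a tool call to move; the robot and the scene stay as the last step left them, time stands still between calls to the robot, and variables do not carry over. Pictures are saved under pics/ and viewed, about 8 in all and at most 12, crops included, and the job is handed in when it is done.

Besides the shell and the picture viewer there is one more tool, called after "Call:" as name(argument=value, ...), one argument or row to a line, values as JSON. play_rows: Moves the arm, as the interface text tells. Its arguments: {"type":"object","properties":{"targets":{"type":"array","items":{"type":"array","items":{"type":"array","items":{"type":"number"}}}},"grip":{"type":"number"},"newtons":{"type":"number"}},"required":["targets"]}

```bash
mkdir -p pics; cat > h.py <<'E'
import numpy as np, cv2
from station import arm, cams, job_done, finder
from scipy.spatial.transform import Rotation as Rn
def cloud(name):
    rgb,d=cams.grab_frame(name); p=cams.camera_params(name)
    K=np.array(p["intrinsics"]); a=np.array(p["attitude"])
    R=a if a.shape==(3,3) else Rn.from_euler('xyz',a).as_matrix()
    v,u=np.mgrid[:480,:640]
    c=np.stack([(u-K[0,2])/K[0,0]*d,(v-K[1,2])/K[1,1]*d,d],-1)
    return rgb,d,c@R.T+np.array(p["position"])
def save(n,rgb): cv2.imwrite(f"pics/{n}.png",rgb[...,::-1])
E
python3 - <<'E'
from h import *
print(arm.get_state(), arm.tcp_to_tips)
print(cams.camera_params("top"),cams.camera_params("side"))
rgb,d,P=cloud("top"); r2,d2,P2=cloud("side")
save("a",cv2.resize(np.vstack([rgb,r2]),(450,675))[:,:] if 0 else cv2.resize(np.hstack([rgb,r2]),(800,300)))
save("top",rgb)
for n in ["pin","guides","bowl","grater","cutter","brush"]:
    print(n,[(np.round(f["xyz"],3),round(f["score"],2)) for f in finder.find_in("top",n)[:2]])
for n in ["pin","guides"]:
    ms=finder.masks_of("top",n)
    if not ms: continue
    m=ms[0]["mask"]&(d>0); Q=P[m]
    q=Q[:,:2]; c=(q.max(0)+q.min(0))/2; 
    print(n,ms[0]["score"],m.sum(),"z",np.percentile(Q[:,2],[2,50,98]),"minrect",cv2.minAreaRect(q.astype(np.float32)))
    w=np.linalg.eigh(np.cov((q-q.mean(0)).T)); print(q.mean(0),w)
E
```

```text
{'t': 0.0, 'q': array([ 1.48414518e+00,  3.59411605e-01,  1.10547711e-02, -3.65046012e-04,
       -1.22412494e+00, -2.88087265e-01]), 'qd': array([-0.00048954,  0.00073329,  0.00113847,  0.00269013,  0.00027557,
       -0.00046355]), 'joint_efforts': array([-2.19939524e-03, -5.82714057e+01,  2.93045068e+01,  6.99713588e+00,
        6.66299660e-03, -1.72754790e-04]), 'eef_pos': array([0.24700427, 0.62796941, 0.40370199]), 'ee_rot': array([ 3.13987916e+00, -1.49893978e-04, -3.74862604e-01]), 'force': array([-0.31678528, -0.04118931, -0.18543475]), 'moment': array([-0.03174223,  0.04421088, -0.0276181 ]), 'width': 0.08768917926293406} 0.1781
{'intrinsics': array([[497.85247708,   0.        , 320.47814752],
       [  0.        , 497.85247708, 238.18225448],
       [  0.        ,   0.        ,   1.        ]]), 'position': array([0.38763252, 0.0074278 , 1.24607733]), 'attitude': array([-2.99683601e+00,  1.81762923e-03, -1.59126708e+00])} {'intrinsics': array([[515.37896814,   0.        , 313.3632545 ],
       [  0.        , 515.37896814, 231.83475226],
       [  0.        ,   0.        ,  
[... 422 characters left out ...]
rray([0.771, 0.026, 0.016]), 0.92)]
pin 0.7 2649 z [0.04347656 0.06222936 0.0703404 ] minrect ((0.46659085154533386, -0.1136893481016159), (0.3394067585468292, 0.0645330399274826), 12.373040199279785)
[ 0.46268728 -0.10976339] EighResult(eigenvalues=array([0.00022315, 0.00677689]), eigenvectors=array([[ 0.20706909, -0.97832632],
       [-0.97832632, -0.20706909]]))
guides 0.71 7605 z [0.00084916 0.03815971 0.10014431] minrect ((0.5486896634101868, 0.5078939199447632), (0.28043678402900696, 0.24925613403320312), 51.90024185180664)
[0.54728049 0.50264021] EighResult(eigenvalues=array([0.00305889, 0.00353525]), eigenvectors=array([[-0.25946867, -0.96575152],
       [-0.96575152,  0.25946867]]))
```

View pics/top.png

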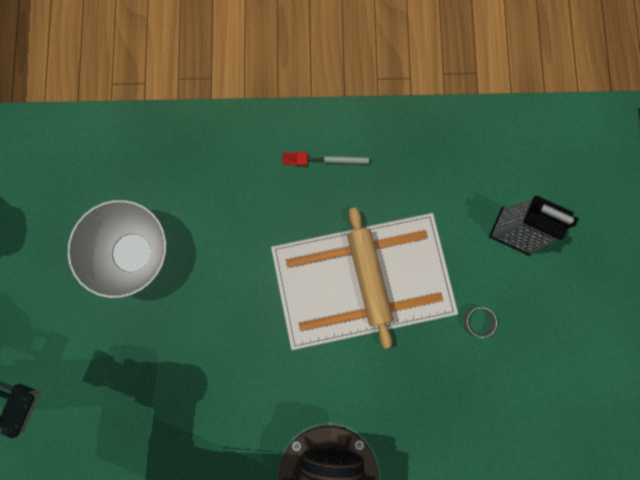

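View pics/a.png

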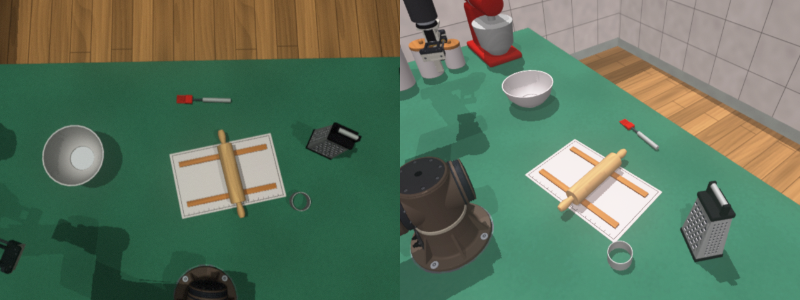

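Top picture: bowl at left (118,250), grater right (535,225), mat (275..455, 215..348) with strips, pin near the middle at (370,280). So the pin goes to right_park. Next I'll fit the strips and the pin precisely.

```bash
cat >> h.py <<'E'
def strips(rgb,P):
    """orange strips in top view -> guides origin, yaw (x axis)"""
    hsv=cv2.cvtColor(rgb,cv2.COLOR_RGB2HSV).astype(int)
    m=(hsv[...,0]<20)&(hsv[...,1]>150)&(hsv[...,2]>90)&(P[...,2]<.02)&(P[...,2]>-.01)&(abs(P[...,0]-.46)<.2)&(abs(P[...,1]+.08)<.25)
    m=cv2.morphologyEx(m.astype(np.uint8),cv2.MORPH_OPEN,np.ones((3,3)))>0
    return m
def fitguides(rgb,P):
    m=strips(rgb,P); q=P[m][:,:2]
    yaw=-.2
    for _ in range(6):
        x=np.array([np.cos(yaw),np.sin(yaw)]); y=np.array([-x[1],x[0]])
        a,b=q@x,q@y; mid=(a.min()+a.max())/2
        sl=[np.polyfit(b[s],a[s],1)[0] for s in (a>mid,a<mid)]
        yaw-=np.mean(sl)
    lo,hi=a<mid,a>mid
    info=[(np.median(a[s]),np.percentile(b[s],.5),np.percentile(b[s],99.5)) for s in (lo,hi)]
    ca=(info[0][0]+info[1][0])/2; cb=np.mean([i[1:] for i in info])
    return ca*x+cb*y,yaw,sl,info
def fitpin(P,d,rng=((.25,.68),(-.3,.08))):
    z=P[...,2]; m=(d>0)&(z>.045)&(z<.075)&(P[...,0]>rng[0][0])&(P[...,0]<rng[0][1])&(P[...,1]>rng[1][0])&(P[...,1]<rng[1][1])
    n,l,st,_=cv2.connectedComponentsWithStats(m.astype(np.uint8)); m=l==1+np.argmax(st[1:,4])
    q=P[m][:,:2]; r=cv2.minAreaRect(q.astype(np.float32))
    return m,q,r
E
python3 - <<'E'
from h import *
rgb,d,P=cloud("top")
o,yaw,sl,info=fitguides(rgb,P); print("guides",o,yaw,sl,np.round(info,4))
m,q,r=fitpin(P,d); print("pin",r,m.sum())
x=np.array([np.cos(yaw),np.sin(yaw)]);y=np.array([-x[1],x[0]])
a=(q-o)@x;b=(q-o)@y; top=P[m][:,2]>.064
print("ext",a.min(),a.max(),b.min(),b.max(),"top ridge b",np.polyfit(a[top],b[top],1),a[top].min(),a[top].max(), P[m][:,2].max())
r2,d2,P2=cloud("side"); m2,q2,_=fitpin(P2,d2); z2=P2[m2][:,2];t2=z2>.064
a2=(q2-o)@x;b2=(q2-o)@y
print("side ridge",np.polyfit(a2[t2],b2[t2],1),a2.min(),a2.max(),np.percentile(z2,99))
print("park",o-.13*y,"grater rel",[( np.array([.566,-.463])-o)@x,(np.array([.566,-.463])-o)@y])
v=rgb.copy(); v[strips(rgb,P)]=[0,0,255]; v[m]=v[m]//2+[0,100,0]; save("seg",cv2.resize(v[180:380,240:500],(780,600)))
E
```

```text
guides [ 0.46212009 -0.0989412 ] 0.18835865897167342 [np.float64(0.00014465370609227898), np.float64(-0.00014465370585358138)] [[ 0.3557 -0.3587 -0.0077]
 [ 0.5151 -0.3594 -0.0091]]
pin ((0.4666435122489929, -0.11070477217435837), (0.34413135051727295, 0.058366816490888596), 12.049590110778809) 2655
ext -0.16986238953744728 0.17427245968808208 -0.04400149394332219 0.01836390490769346 top ridge b [ 0.02176241 -0.01243618] -0.11204298866807759 0.11744723932043527 0.07398935628287728
side ridge [ 0.02628513 -0.01321176] -0.16709534572028995 0.17835709129018415 0.06867157249526167
park [ 0.48646218 -0.22664188] grater rel [np.float64(0.03387371520788234), np.float64(-0.3770708389708717)]
```

View pics/seg.png

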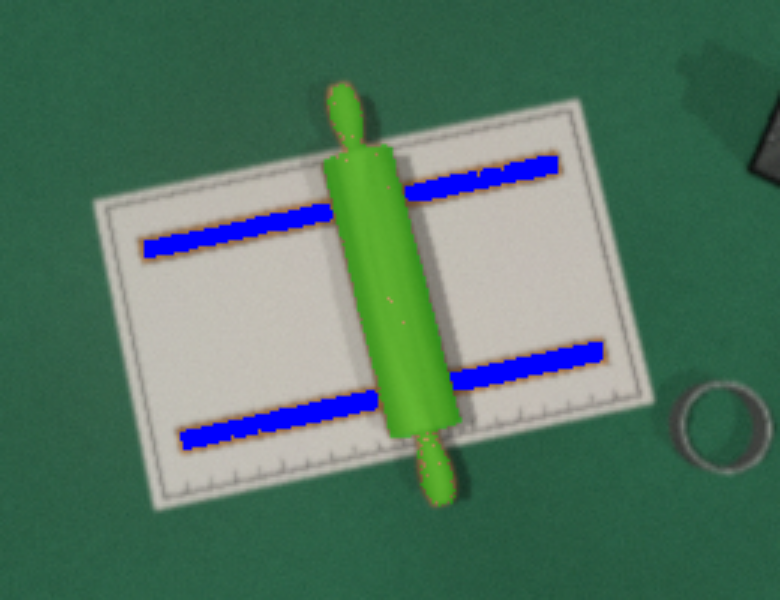

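Bowl on the left (guides y>0), pin at guides (0.002, -0.013), needing about 117 mm of travel along -y. I'll push with two open fingertips straddling the pin's middle, jaws along the pin axis, in several short strokes.

```bash
cat >> h.py <<'E'
def shift(xyz,psi):
    s=arm.get_state(); R=Rn.from_euler('xyz',s["ee_rot"])
    y=s["ee_rot"][2]
    return np.round(R.inv().apply(np.array(xyz)-s["eef_pos"]),4), -np.degrees((psi-y+np.pi)%(2*np.pi)-np.pi)
E
python3 -c "
from h import *
print(shift([.4644,-.1013,.405],-1.361))"
```

```text
(array([ 4.692e-01,  5.992e-01, -3.000e-04]), np.float64(56.50575975773697))
```

Call:
play_rows(
  targets=[
    [[0.1855,0.237,0,48],[0.1855,0.237,0,48],[0.1855,0.237,0,48],[0.1855,0.237,0,48],[0.1855,0.237,0,48]],
  ],
  grip=0,
)

```text
t: 1.23
eef_pos: [0.3332, 0.3373, 0.405]
ee_rot: [-3.141, 0.001, -1.217]
force: [1.0, 0.4, 0.5]
width: 0.0873
```

```bash
python3 -c "
from h import *
print(shift([.4644,-.1013,.30],-1.361))"
```

```text
(array([0.457 , 0.0289, 0.1047]), np.float64(8.251281489793001))
```

Call:
play_rows(
  targets=[
    [[0.29,0.018,0.04,8],[0.29,0.018,0.04,8],[0.29,0.018,0.04,8],[0.29,0.018,0.04,8],[0.29,0.018,0.04,8]],
  ],
)

```text
t: 1.85
eef_pos: [0.4178, 0.0594, 0.3648]
ee_rot: [-3.141, 0.0, -1.353]
force: [0.2, 1.2, 0.4]
width: 0.0876
```

```bash
python3 -c "
from h import *
print(shift([.4644,-.1013,.265],-1.361))"
```

```text
(array([ 0.167 , -0.0107,  0.0997]), np.float64(0.45288934333919456))
```

Call:
play_rows(
  targets=[
    [[0.06,-0.004,0.035,0.45],[0.12,-0.008,0.07,0.45],[0.167,-0.0107,0.1,0.45],[0.167,-0.0107,0.1,0.45],[0.167,-0.0107,0.1,0.45]],
  ],
)

```text
t: 2.48
eef_pos: [0.4645, -0.0993, 0.2645]
ee_rot: [3.141, -0.0, -1.362]
force: [0.6, 0.4, 0.8]
width: 0.0877
```

```bash
python3 -c "
from h import *
print(shift([.4644,-.1013,.2475],-1.361), arm.get_state()['force'])
r,d,P=cloud('side'); save('side1',cv2.resize(r[150:400,180:560],(760,500)))"
```

```text
(array([0.0019, 0.0005, 0.017 ]), np.float64(-0.034227924226642045)) [0.62615825 0.40992314 0.82636567]
```

View pics/side1.png

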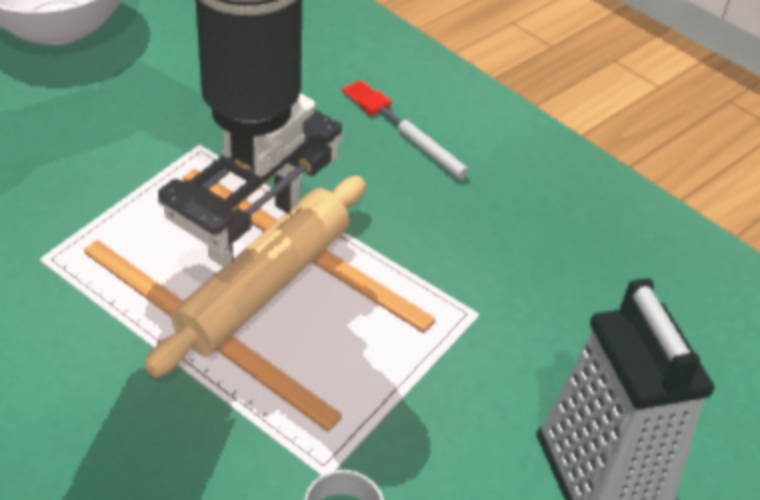

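Picture: both fingertips hover just above and behind the pin, in line with its axis. Now I lower gently.

Call:
play_rows(
  targets=[
    [[0,0,0.01,0],[0,0,0.017,0],[0,0,0.0185,0],[0,0,0.0195,0],[0,0,0.0195,0]],
  ],
)

```text
t: 3.15
eef_pos: [0.4644, -0.0988, 0.2458]
ee_rot: [3.141, -0.0, -1.359]
force: [-3.3, 0.4, 8.1]
width: 0.0874
```

Call:
play_rows(
  targets=[
    [[0.006,0,0.0003,0],[0.017,0,0.0003,0],[0.03,0,0.0003,0],[0.04,0,0.0003,0],[0.045,0,0.0003,0]],
  ],
)

```text
t: 3.78
eef_pos: [0.474, -0.1435, 0.2459]
ee_rot: [-3.141, -0.001, -1.36]
force: [-2.7, -0.5, 8.3]
width: 0.0877
```

```bash
cat >> h.py <<'E'
O=np.array([.46212,-.09894]); GY=.18836
gx=np.array([np.cos(GY),np.sin(GY)]); gy=np.array([-gx[1],gx[0]])
def ridge():
    s=arm.get_state(); t=(s["eef_pos"][:2]-O); print("t",s["t"],"tip g",np.round([t@gx,t@gy],4),"z",s["eef_pos"][2]-.1781,"F",np.round(s["force"],1))
    for c in ("side","top"):
        r,d,P=cloud(c)
        q=P.reshape(-1,3); g=(q[:,:2]-O); a,b=g@gx,g@gy
        for lo,hi in ((-.11,-.075),(.075,.11)):
            s=(d.ravel()>0)&(a>lo)&(a<hi)&(abs(b)<.18)&(q[:,2]>.045)&(q[:,2]<.078)
            # circle fit of known radius about axis height .038
            from scipy.optimize import least_squares
            if s.sum()<20: print(c,lo,"few",s.sum()); continue
            f=least_squares(lambda p:np.hypot(b[s]-p[0],q[s,2]-.038-p[1])-.03,[np.median(b[s]),0],loss="soft_l1",f_scale=.002)
            print(c,lo,s.sum(),"axis b",np.round(f.x,4))
E
python3 -c "
from h import *
ridge()"
```

```text
t 3.775 tip g [ 0.0034 -0.046 ] z 0.06777301540726194 F [-2.7 -0.5  8.3]
side -0.11 480 axis b [-0.0377 -0.0023]
side 0.075 187 axis b [-0.0327 -0.0016]
top -0.11 171 axis b [-0.0385 -0.0003]
top 0.075 few 4
```

Call:
play_rows(
  targets=[
    [[0,0,0,0],[0,0,-0.006,0],[0,0,-0.012,0],[-0.024,0,-0.012,0],[-0.024,0,-0.012,0]],
  ],
)

```text
t: 4.5
eef_pos: [0.4687, -0.1187, 0.2573]
ee_rot: [-3.141, 0.0, -1.359]
force: [0.2, -0.1, -0.5]
width: 0.0876
```

Call:
play_rows(
  targets=[
    [[0,0,0.009,0],[0,0,0.012,0],[0.003,0,0.012,0],[0.012,0,0.012,0],[0.024,0,0.012,0]],
  ],
)

```text
t: 5.12
eef_pos: [0.4743, -0.1438, 0.246]
ee_rot: [-3.141, -0.001, -1.359]
force: [-4.3, -0.2, 16.4]
width: 0.088
```

Call:
play_rows(
  targets=[
    [[0.012,0,0,0],[0.022,0,0,0],[0.025,0,0,0],[0.025,0,0,0],[0.025,0,0,0]],
  ],
)

```text
t: 5.75
eef_pos: [0.4796, -0.1683, 0.2457]
ee_rot: [-3.141, -0.001, -1.36]
force: [-2.1, -0.9, 11.2]
width: 0.0878
```

```bash
python3 -c "
from h import *
ridge()"
```

```text
t 5.75 tip g [ 0.0042 -0.0714] z 0.06757222916750713 F [-2.1 -0.9 11.2]
side -0.11 490 axis b [-0.0623 -0.0022]
side 0.075 181 axis b [-0.0573 -0.0014]
top -0.11 188 axis b [-0.0633 -0.0005]
top 0.075 few 0
```

Call:
play_rows(
  targets=[
    [[0,0,0,0],[0,0,-0.006,0],[0,0,-0.012,0],[-0.024,0,-0.012,0],[-0.024,0,-0.012,0]],
  ],
)

```text
t: 6.48
eef_pos: [0.4738, -0.1433, 0.2569]
ee_rot: [3.141, 0.0, -1.359]
force: [-0.5, 0.3, 0.5]
width: 0.0876
```

Call:
play_rows(
  targets=[
    [[0,0,0.009,0],[0,0,0.0117,0],[0.003,0,0.0117,0],[0.012,0,0.0117,0],[0.024,0,0.0117,0]],
  ],
)

```text
t: 7.1
eef_pos: [0.4795, -0.1682, 0.2461]
ee_rot: [-3.141, -0.001, -1.359]
force: [-4.0, -0.7, 13.8]
width: 0.0874
```

Call:
play_rows(
  targets=[
    [[0.012,0,0,0],[0.022,0,0,0],[0.025,0,0,0],[0.025,0,0,0],[0.025,0,0,0]],
  ],
)

```text
t: 7.72
eef_pos: [0.4847, -0.1927, 0.2457]
ee_rot: [-3.141, -0.001, -1.36]
force: [-1.9, -1.0, 9.1]
width: 0.0872
```

```bash
python3 -c "
from h import *
ridge()"
```

```text
t 7.725 tip g [ 0.0047 -0.0964] z 0.06762992235969259 F [-1.9 -1.   9.1]
side -0.11 497 axis b [-0.0873 -0.0022]
side 0.075 174 axis b [-0.082  -0.0012]
top -0.11 192 axis b [-0.0879 -0.0004]
top 0.075 few 0
```

Call:
play_rows(
  targets=[
    [[0,0,0,0],[0,0,-0.006,0],[0,0,-0.012,0],[-0.024,0,-0.012,0],[-0.024,0,-0.012,0]],
  ],
)

```text
t: 8.45
eef_pos: [0.479, -0.1678, 0.2573]
ee_rot: [3.141, 0.0, -1.359]
force: [-0.3, 0.1, -0.3]
width: 0.0875
```

Call:
play_rows(
  targets=[
    [[0,0,0.009,0],[0,0,0.012,0],[0.003,0,0.012,0],[0.012,0,0.012,0],[0.024,0,0.012,0]],
  ],
)

```text
t: 9.07
eef_pos: [0.4847, -0.1927, 0.246]
ee_rot: [-3.141, -0.001, -1.359]
force: [-4.2, 0.0, 12.8]
width: 0.0874
```

Call:
play_rows(
  targets=[
    [[0.012,0,0,0],[0.022,0,0,0],[0.025,0,0,0],[0.025,0,0,0],[0.025,0,0,0]],
  ],
)

```text
t: 9.7
eef_pos: [0.49, -0.2172, 0.2457]
ee_rot: [-3.141, -0.001, -1.36]
force: [-2.1, -1.5, 10.0]
width: 0.0879
```

```bash
python3 -c "
from h import *
ridge()"
```

```text
t 9.7 tip g [ 0.0052 -0.1214] z 0.06763408796244194 F [-2.1 -1.5 10. ]
side -0.11 512 axis b [-0.112  -0.0022]
side 0.075 160 axis b [-0.1076 -0.0017]
top -0.11 210 axis b [-0.113  -0.0002]
top 0.075 few 0
```

Call:
play_rows(
  targets=[
    [[0,0,0,0],[0,0,-0.006,0],[0,0,-0.012,0],[-0.022,0,-0.012,0],[-0.022,0,-0.012,0]],
  ],
)

```text
t: 10.42
eef_pos: [0.4847, -0.1942, 0.2573]
ee_rot: [3.142, 0.0, -1.359]
force: [0.1, 0.3, -0.7]
width: 0.0876
```

Call:
play_rows(
  targets=[
    [[0,0,0.009,0],[0,0,0.012,0],[0.003,0,0.012,0],[0.012,0,0.012,0],[0.024,0,0.012,0]],
  ],
)

```text
t: 11.05
eef_pos: [0.4904, -0.2191, 0.2461]
ee_rot: [-3.141, -0.001, -1.359]
force: [-3.2, -0.7, 12.8]
width: 0.0878
```

Call:
play_rows(
  targets=[
    [[0.009,0,0,0],[0.014,0,0,0],[0.016,0,0,0],[0.016,0,0,0],[0.016,0,0,0]],
  ],
)

```text
t: 11.68
eef_pos: [0.4937, -0.2348, 0.2459]
ee_rot: [-3.141, -0.001, -1.36]
force: [-1.3, -0.5, 10.6]
width: 0.0876
```

Call:
play_rows(
  targets=[
    [[0,0,0,0],[0,0,-0.004,0],[0,0,-0.012,0],[0,0,-0.06,0],[0,0,-0.1,0]],
  ],
)

```text
t: 12.3
eef_pos: [0.4934, -0.234, 0.3466]
ee_rot: [3.141, -0.0, -1.36]
force: [0.1, -0.6, 0.7]
width: 0.0874
```

```bash
python3 -c "
from h import *
ridge()"
```

```text
t 12.3 tip g [ 0.0054 -0.1385] z 0.16846644860458124 F [ 0.1 -0.6  0.7]
side -0.11 515 axis b [-0.1324 -0.0024]
side 0.075 338 axis b [-0.1273 -0.0015]
top -0.11 300 axis b [-1.333e-01 -1.000e-04]
top 0.075 few 0
```

Call:
play_rows(
  targets=[
    [[-0.06,0,-0.02,0],[-0.12,0,-0.05,0],[-0.18,0,-0.05,0],[-0.24,0,-0.05,0],[-0.28,0,-0.05,0]],
  ],
)

```text
t: 13.02
eef_pos: [0.4338, 0.0419, 0.3952]
ee_rot: [-3.141, 0.0, -1.359]
force: [1.9, -0.1, 0.4]
width: 0.0877
```

```bash
python3 -c "
from h import *
ridge()
r,d,P=cloud('top'); o,yaw,sl,info=fitguides(r,P); print('guides now',o,yaw)
m,q,rr=fitpin(P,d,((.25,.75),(-.36,.0))); c=np.array(rr[0])-O; print(rr,'g',c@gx,c@gy)
for n in ['bowl','grater','cutter','brush']: print(n,[np.round(f['xyz'],3) for f in finder.find_in('top',n)[:1]])
save('end',r)"
```

```text
t 13.025 tip g [-0.0015  0.1436] z 0.21713230093600042 F [ 1.9 -0.1  0.4]
side -0.11 525 axis b [-0.1324 -0.0022]
side 0.075 335 axis b [-0.1272 -0.0014]
top -0.11 348 axis b [-0.1329 -0.0002]
top 0.075 339 axis b [-0.1288 -0.0004]
guides now [ 0.46732339 -0.12666321] 0.18581092485366446
((0.4919435381889343, -0.2258175015449524), (0.3454814553260803, 0.05913253128528595), 12.19099235534668) g 0.0055384605741933355 -0.13021777637044923
bowl [array([0.544, 0.508, 0.042])]
grater [array([ 0.566, -0.462,  0.156])]
cutter [array([ 0.352, -0.386,  0.023])]
brush [array([0.771, 0.024, 0.017])]
```

View pics/end.png

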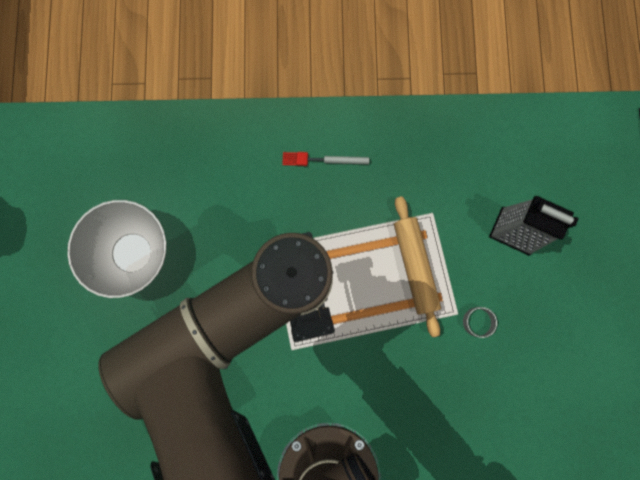

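The pin lies square across both strips near their right ends at (417,268), at guides y ≈ -0.130. It is at rest, clear of the robot, and the other things have not moved. The new guides fit is off only because the arm hides part of the strips.

```bash
python3 -c "
from station import job_done
print(job_done())"
```

```text
the job is handed in; nothing more can be done
None
```

The bowl stood on the left, so I rolled the pin to the right end of the guides and handed the job in at about 13 s of the 53 s allowed. I used five short strokes with two open fingertips on top, pressing about 8–16 N.

**Last checks:**
- **Position:** the pin's middle is at guides y ≈ -0.130 m (target -0.130) and x ≈ +0.006 m. It is about 0.025 rad off square.
- **At rest:** two sets of readings 0.7 s apart after the fingers lifted agreed within 0.5 mm.
- **Height:** the camera fits put the axis 0–2 mm below the nominal 38 mm. The top camera read 0–0.4 mm low and the side camera 1.4–2.4 mm low, which is about the calibration error.
- **Other things:** the bowl, grater, cutter and brush were found within about 4 mm of where they started, and the robot is clear of everything.

One check disagreed: refitting the guides at the end gave a different centre, because the arm hid part of the strips. I used the unobstructed fit from the start instead.

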